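# Square an adapter block into the corner of the jig

### The job

First slide the jig's side-fence carriage by its knob all the way to its end stop, while the small adapter block (a plain box with a round socket in its top) is still lying where it is. Then take the adapter block, set it flat on the jig's base plate and press it into the corner, one long side flush against the back fence and one end against the side fence. Finish while holding it there, pressed against both fences, with the gripper still on it; leave the carriage at its stop and the other things on the bench where they are.

Things in the scene. Friction and masses are not known exactly. Their poses are not given: they have to be found in the camera images.
- adapter: Small moulded adapter block, a plain box 62 x 36 x 28 mm with a round socket in its top, about 0.12 kg, loose, lying flat on the bench in front of the jig with its length roughly left to right. Origin: centre of its underside; x along its 62 mm length, y along its 36 mm width, z up.
- jig: Squaring jig fixed to the bench: dark steel base plate 130 (x) x 150 (y) x 10 mm. Origin: centre of its underside, on the bench; x points to the back fence (roughly away from the robot), y to the left, z up. It carries two low fences, tops 20 mm above the bench (10 above the plate), so a part 28 mm high stands out 18 mm above them. The carriage's end stop is a bar on the right (-y) edge.
- back_fence (a point): Fixed aluminium bar 150 mm long (jig y), 12 mm thick, 10 mm high, along the far (+x) side of the plate. This point: middle of the lower edge of its contact face, at jig (50, 0, 10) mm; the face looks to jig -x.
- side_fence (a point): Aluminium bar 90 mm long (along jig x), 10 mm thick, 10 mm high on the left (+y) edge of the sliding carriage. This point: middle of the lower edge of its contact face, which looks to jig +y; jig x = -5 mm, jig y = 38 mm minus the joint value.
- carriage (a joint): Slide of the carriage that bears the side fence: 0 to 0.045 m, growing towards jig -y (to the right); 0.045 is against the end stop. It starts between 0 and 0.015. Sliding friction about 3 N, no spring: it stays where it is left.
- knob (a point): Centre of the top of the carriage's upright black knob, 18 mm in diameter; its top is 52 mm above the bench; 24 mm to 52 mm above the bench it is full width. It stands 38 mm to jig -y of the side fence's contact face, on a carriage slab 8 mm thick (slab top 18 mm above the bench).
- corner (a point): The corner where the two contact faces meet on the plate's top when the carriage is at its stop: jig (50, -7, 10) mm. The seated block's centre is 18 mm to jig -x and 31 mm to jig +y of it.
- flux_bottle: Bystander: small white bottle with a pointed red cap, 36 mm in diameter, 100 mm tall, to the left of the jig, behind the grey box. Origin: centre of its underside.
- solder_reel: Bystander: reel of solder, 57 mm in diameter, 37 mm high, behind the jig. Origin: centre of its underside.
- tip_tinner: Bystander: small round tin, 36 mm in diameter, 18 mm high, to the right in front of the jig. Origin: centre of its underside.
- tape_roll: Bystander: roll of black tape, 58 mm in diameter, 19 mm high, near the front edge of the bench. Origin: centre of its underside.
- side_cutter: Bystander: side cutters with red handles, 118 x 38 x 12 mm, lying near the front edge of the bench. Origin: centre of its underside.

How it is judged:
By the outcome, as a careful person would: the job done as asked, in the order asked, and still so for the second after the job is handed in, while the arm keeps its last pose, push and grip.
It also fails if it takes over 67 s, if anything falls off the work surface, if the arm or the gripper's body presses on something with over 40 N, if the wrist force passes 120 N, or if a joint passes its speed limit or range.

### The arm

A 6-joint arm with a two-finger parallel gripper is mounted at the origin on a cart in front of the work surface, level with it; the furniture and walls round the work are solid. World frame = base frame: x ahead of the robot, y to its left, z up, the work surface at z = 0. Lengths are in m, angles in rad, forces in N, time in s.
With the tool pointing down it reaches from about 0.35 to 0.975 m from the base axis. Payload 4.9 kg.
Tool frame: the origin (TCP) lies at the very end of the fingers, on their centre line; the grasp point (between the pads) lies 19 mm behind it; z points along the fingers, y is the line along which they close (so a half turn about z gives the same grasp; the last joint's range is limited). The gripper opens to 85 mm and grips with 20 to 120 N. Pads are 22 mm wide; open, the fingers measure 114 mm over their backs; the gripper's body (76 mm by 85 mm) begins 54 mm behind the grasp point. The pads swing forward as they close: fully open they stand 13 mm farther back than shut.
Start: joints at [-1.301, 0.053, 1.613, -0, 1.476, -0.119], TCP at [0.237, -0.578, 0.231] pointing down, gripper open.
Joint ranges: [-3.01, 3.01], [-1.01, 2.22], [0.06, 2.58], [-1.02, 4.17], [0.09, 2.62], [-3.14, 3.14]. Speed limits (rad/s): [2.57, 2.57, 3.14, 3.14, 3.14, 3.14].

### API

Orientations are given as a rotation vector (axis times angle).
In Python, from station import get_obs, optics, ctrl gives the robot as it stands.
- The arm moves only by the shell command python3 -m pendant 'ROWS' [FORCE]. ROWS is JSON, a list of rows, each a list of 3 entries, a list of its own where there are three numbers: the shift along the tool's x, y, z in mm, then the turn, a rotation vector about the tool's x, y, z in rad, then the opening, from 0 (shut) to 1 (fully open). A call has 1 to 12 rows; each row shifts and turns the commanded pose from where the row before left it, along the tool's axes as they then stand; what a row does not reach is not made up. A row lasts 1/12 s, in which the tool goes at most 41.7 mm and 7.16 degrees, less where a joint would pass 70% of its speed; a pose out of reach is approached as far as the arm can. A call is refused whole if a number of a shift passes 41.7 or a number of a turn 0.125, either way. A call with a gripper value outside its range is refused whole. The fingers move at their own pace and stop on an object; FORCE is the grip in N (left out, the last holds). Time passes only in rows, so rows that do not move let the fingers close. It gives the time, the measured TCP pose, the force, the opening and the grip force at its end, in the units of the state.
- get_obs(): the state, without advancing time (a new reading comes with each control period).
- optics.get_image(name): name is "side" or "top" or "wrist"; returns the picture (420x560x3 uint8, red, green, blue); there is no depth.
- optics.camera_model(name): a dict with "fx", "fy", "cx", "cy" (pixels), "cam_to_world" (4x4, takes a point from camera to world coordinates). Camera axes: x right, y up, looking along -z (the intrinsics and any distortion apply to the point x, -y, -z); pixel columns grow to the right and rows downward; lengths in m; the calibration is good to about 2 mm. A picture is of the moment at which its call begins: read the wrist's pose just before it. camera_model takes no time and is no camera call; for the wrist camera it gives the pose at the moment of the call.
- ctrl.finish_job(): hands the job in; it is judged then, once.
The state is a dict: "t": time; "q": joint angles; "dq": joint speeds; "effort": joint torques, N m; "tool_pos": TCP position; "tool_rot": TCP orientation; "contact_force": force on the tool from outside, world axes, zero at the start; "wrist_torque": the same for the moment, N m; "opening": finger opening in m; "grip_force": force on a finger pad.
Only numpy, scipy, OpenCV 4.12 (cv2) and the standard library are available. Lean on these libraries where they do the work, as an engineer would, in place of code of your own. Each camera call takes 0.05 s, during which the arm holds its last target. There are 200 camera calls.

## Working session

There is one attempt and no reset: what is moved stays moved. The work goes in short steps, Python scripts to look and compute and a shell command to move; the robot and the scene stay as the last step left them, time stands still between calls to the robot, and variables do not carry over. Pictures are saved under pics/ and viewed, at most 10 in all, crops included, and the job is handed in when it is done.

```bash
mkdir -p pics; ls
python3 - <<'E'
from station import get_obs, optics, ctrl
import cv2,numpy as np
o=get_obs();print(o)
for n in("top","side"):
    im=optics.get_image(n);cv2.imwrite(f"pics/{n}0.png",im[:,:,::-1]);m=optics.camera_model(n);print(n,{k:(np.round(v,4).tolist() if not isinstance(v,str) else v) for k,v in m.items()})
E
```

```text
pics
{'t': 0.0, 'q': array([-1.30102877e+00,  5.33797950e-02,  1.61432170e+00, -5.60945346e-06,
        1.47599220e+00, -1.18983891e-01]), 'dq': array([-0.00130865, -0.00192002,  0.00042128,  0.00019512, -0.00036867,
        0.00038151]), 'effort': array([ 7.38995241e-04, -3.93690526e+01, -3.70172310e+01,  4.92860852e-05,
        7.07619387e-03, -4.45878044e-06]), 'tool_pos': array([ 0.23673412, -0.57774638,  0.23003226]), 'tool_rot': array([-3.08037619e+00, -6.06407584e-01,  2.57155264e-04]), 'contact_force': array([-0.25142865, -0.99254522,  1.25215353]), 'wrist_torque': array([0.04773803, 0.0077133 , 0.02153005]), 'grip_force': 0.0, 'opening': 0.08506847451864778}
top {'fx': 391.4476, 'fy': 391.4476, 'cx': 279.4008, 'cy': 205.3365, 'cam_to_world': [[-0.0181, 0.9882, -0.152, 0.3936], [-0.9995, -0.0141, 0.0273, -0.2707], [0.0249, 0.1524, 0.988, 0.891], [0.0, 0.0, 0.0, 1.0]]}
side {'fx': 528.9661, 'fy': 528.9661, 'cx': 276.3425, 'cy': 196.1273, 'cam_to_world': [[0.948, 0.1242, -0.293, 0.1965], [-0.3182, 0.3527, -0.88, -1.2349], [-0.0059, 0.9274, 0.3739, 0.4748], [0.0, 0.0, 0.0, 1.0]]}
```

View pics/top0.png

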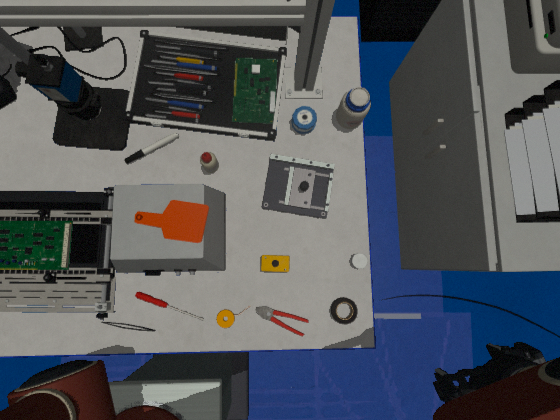

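View pics/side0.png

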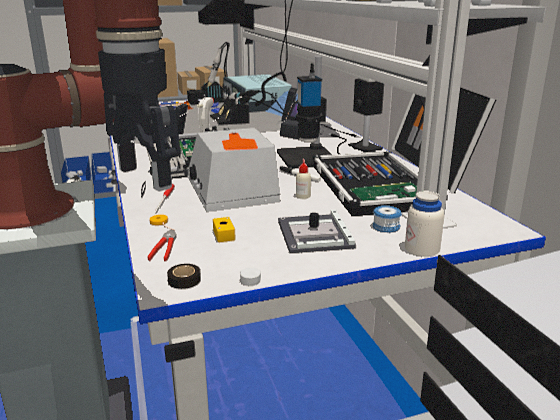

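The top view shows the jig around (300,185), its knob at (304,187), and the yellow adapter at (275,263). The robot is clear at the right. Next I'll zoom in and measure.

```bash
cat > h.py <<'E'
import numpy as np,cv2
from station import get_obs, optics
from scipy.spatial.transform import Rotation as R
def ray(m,u,v,z):
    T=np.array(m["cam_to_world"]);d=T[:3,:3]@np.array([(u-m["cx"])/m["fx"],-(v-m["cy"])/m["fy"],-1])
    return T[:3,3]+d*(z-T[2,3])/d[2]
def proj(m,p):
    T=np.array(m["cam_to_world"]);c=T[:3,:3].T@(np.array(p)-T[:3,3]);return np.array([m["cx"]+m["fx"]*c[0]/-c[2],m["cy"]+m["fy"]*c[1]/c[2]])
def yellow(im,lo=(18,150,90),hi=(32,255,255)):
    h=cv2.cvtColor(im,cv2.COLOR_RGB2HSV);k=cv2.inRange(h,lo,hi);return k
def tool():
    o=get_obs();return o["tool_pos"],R.from_rotvec(o["tool_rot"]).as_matrix()
E
python3 - <<'E'
from h import *
im=optics.get_image("top");m=optics.camera_model("top")
k=yellow(im);k[:240]=0;k[290:]=0;k[:,:250]=0;k[:,310:]=0
c=max(cv2.findContours(k,0,2)[0],key=cv2.contourArea)
P=np.array([ray(m,u,v,.028)[:2] for u,v in c[:,0]],np.float32)*1000
print("adapter",cv2.minAreaRect(P),cv2.boundingRect(c))
crop=im[145:290,250:350];cv2.imwrite("pics/z.png",cv2.resize(crop[:,:,::-1],None,fx=4,fy=4,interpolation=2))
h=im.max(2);kk=((h<60)*255).astype(np.uint8)[175:200,292:316]
n,_,s,cc=cv2.connectedComponentsWithStats(kk)
for a,b in zip(s[1:],cc[1:]):print(a,b+[292,175],ray(m,*(b+[292,175]),.052))
E
```

```text
adapter ((399.30560302734375, -281.58795166015625), (59.000946044921875, 34.52972412109375), 88.94560241699219) (261, 255, 28, 17)
[ 8  6  9 10 68] [303.70588235 185.72058824] [ 0.56533961 -0.34791644  0.052     ]
```

View pics/z.png

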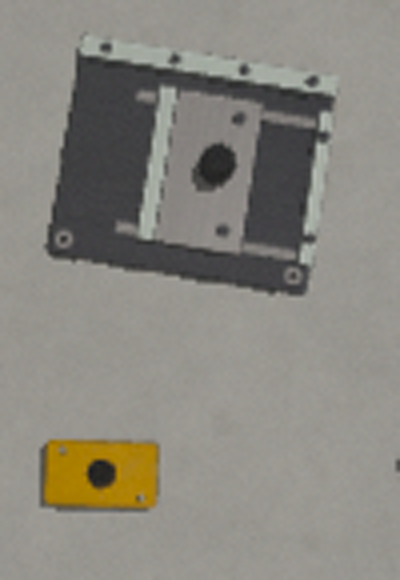

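```bash
cat >> h.py <<'E'
def fitjig(Pj,Pw): # 2D rigid
    Pj,Pw=np.array(Pj,float),np.array(Pw,float);a=Pj-Pj.mean(0);b=Pw-Pw.mean(0)
    y=np.arctan2((a[:,0]*b[:,1]-a[:,1]*b[:,0]).sum(),(a*b).sum());r=np.array([[np.cos(y),-np.sin(y)],[np.sin(y),np.cos(y)]])
    t=Pw.mean(0)-r@Pj.mean(0);return t,y,Pw-(Pj@r.T+t)
E
python3 - <<'E'
from h import *
m=optics.camera_model("top")
L=[((48,254),.01,(-65,75)),((305,295),.01,(-65,-75)),((82,34),.02,(62,75)),((338,75),.02,(62,-75)),((79,55),.02,(50,75)),((334,95),.02,(50,-75))]
Pw=[ray(m,250+(u-1.5)/4,145+(v-1.5)/4,z)[:2]*1000 for (u,v),z,_ in L]
t,y,res=fitjig([l[2] for l in L],Pw);print(t,np.degrees(y));print(res.round(1))
k=ray(m,304,185.5,.052)[:2]*1000;r=np.array([[np.cos(y),-np.sin(y)],[np.sin(y),np.cos(y)]])
print("knob",k,"injig",r.T@(k-t))
p,Rt=tool();print(p,Rt.round(3))
w=optics.camera_model("wrist");T=np.linalg.inv(np.block([[Rt,p[:,None]],[np.zeros((1,3)),1]]))@w["cam_to_world"];print(T.round(3),w["fx"])
E
```

```text
[ 574.87619945 -338.32470964] -9.857830577148619
[[-0.4 -1.2]
 [-0.4  0.9]
 [ 0.4 -0.6]
 [ 0.2  0.5]
 [-0.1 -0.8]
 [ 0.3  1.2]]
knob [ 565.82368743 -348.57526654] injig [ -7.16392057 -11.64903999]
[ 0.23679287 -0.57786098  0.23033721] [[ 0.925  0.379 -0.   ]
 [ 0.379 -0.925  0.002]
 [ 0.    -0.002 -1.   ]]
[[ 0.     0.947  0.32   0.082]
 [ 1.    -0.     0.001 -0.001]
 [ 0.001  0.32  -0.947 -0.142]
 [ 0.     0.     0.     1.   ]] 312.59989566958353
```

The zoom shows the knob top at about crop (217,162) and the back fence edge running from (79,55) to (334,95). That puts the jig yaw near -9.9°. I'll move above the jig to get a wrist view.

```bash
python3 -m pendant '[[[32,-7,6],[0,0,0],1],[[33,-7,7],[0,0,0],1],[[33,-7,7],[0,0,0],1],[[33,-7,7],[0,0,0],1],[[33,-7,7],[0,0,0],1],[[33,-7,7],[0,0,0],1],[[33,-7,7],[0,0,0],1],[[33,-7,7],[0,0,0],1],[[33,-8,7],[0,0,0],1],[[33,-8,6],[0,0,0],1],[[32,-8,6],[0,0,0],1],[[30,-8,6],[0,0,0],1]]'
python3 -m pendant '[[[0,0,0],[0,0,-0.125],0.6],[[0,0,0],[0,0,-0.125],0.6],[[0,0,0],[0,0,-0.125],0.6],[[0,0,0],[0,0,-0.125],0.6],[[0,0,0],[0,0,-0.125],0.6],[[0,0,0],[0,0,-0.125],0.6],[[0,0,0],[0,0,-0.125],0.6],[[0,0,0],[0,0,-0.125],0.6],[[0,0,0],[0,0,-0.01],0.6],[[0,0,0],[0,0,0],0.6],[[0,0,0],[0,0,0],0.6]]'
python3 - <<'E'
from h import *
p,r=tool();print(p,r.round(3));m=optics.camera_model("wrist");im=optics.get_image("wrist");cv2.imwrite("pics/w1.png",im[:,:,::-1])
np.save("w1.npy",m["cam_to_world"])
E
```

```text
t: 1.15
tool_pos: [0.5665, -0.3472, 0.1505]
tool_rot: [-3.082, -0.607, 0.001]
contact_force: [-0.4, 0.8, -0.2]
opening: 0.0852
grip_force: 0.0
t: 2.07
tool_pos: [0.5652, -0.3486, 0.151]
tool_rot: [-2.406, -2.019, 0.0]
contact_force: [0.7, -0.5, -0.1]
opening: 0.0514
grip_force: 0.0
[ 0.56524109 -0.34862529  0.15104707] [[ 0.174  0.985 -0.   ]
 [ 0.985 -0.174  0.   ]
 [ 0.    -0.    -1.   ]]
```

View pics/w1.png

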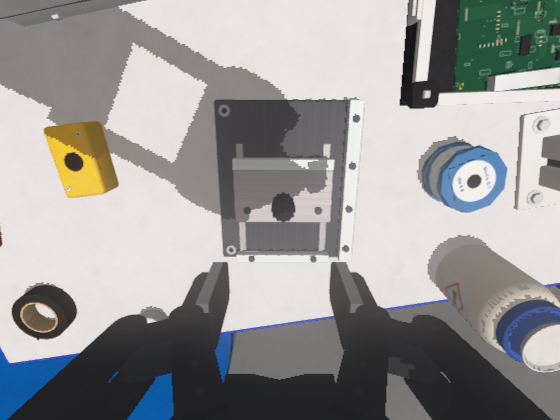

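The wrist view shows the jig spanning (215..362, 98..262), the knob at about (283,207), the side fence at about y=164, and the adapter at about (82,160). I'll fit edges for the jig pose.

Run:
```python
from h import *
m=optics.camera_model("wrist");im=cv2.cvtColor(cv2.imread("pics/w1.png"),cv2.COLOR_BGR2GRAY).astype(float);m["cam_to_world"]=np.load("w1.npy")
b=cv2.GaussianBlur(im,(3,3),0);g=np.diff(b,axis=1)
E1=[];E2=[]
for v in list(range(106,145))+list(range(175,240)):
    s=g[v,333:352];i=s.argmax()
    if s[i]>25:E1.append(ray(m,333+i+.5,v,.02)[:2]*1000)
    s=-g[v,208:230];i=s.argmax()
    if s[i]>15:E2.append(ray(m,208+i+.5,v,.01)[:2]*1000)
ys=[]
for E in(E1,E2):
    E=np.array(E,np.float32)
    vx,vy,x,y=cv2.fitLine(E,cv2.DIST_HUBER,0,.01,.01).ravel();
    if vy<0:vx,vy=-vx,-vy
    ys.append(np.degrees(np.arctan2(-vx,vy)));print(len(E),"yaw",ys[-1],"pt",x,y,"std",np.std((E-[x,y])@[vy,-vx]))
    n=np.array([vy,-vx]);print("dist along n",n@[x,y])
# y: plate left end (image top) z=.01 around cols 240-330 and knob
gv=np.diff(b,axis=0);A=[]
for u in range(240,335):
    s=-gv[92:108,u];i=s.argmax();A.append(ray(m,u,92+i+.5,.01)[:2]*1000)
A=np.array(A,np.float32);vx,vy,x,y=cv2.fitLine(A,cv2.DIST_HUBER,0,.01,.01).ravel();print("left edge",vx,vy,x,y,np.degrees(np.arctan(vy/vx)))
for n_,(u,v),z in(("knob",(283,207),.052),("fenceLeft",(350,100),.02),("plateTL",(216,100),.01),("plateBL",(223,257),.01)):print(n_,ray(m,u,v,z)*1000)
h=cv2.imread("pics/w1.png")[:,:,::-1];k=yellow(h);k[:, :30]=0;k[:,130:]=0;c=max(cv2.findContours(k,0,2)[0],key=cv2.contourArea)
P=np.array([ray(m,u,v,.028)[:2] for u,v in c[:,0]],np.float32)*1000;print(cv2.minAreaRect(P))
```

```text
104 yaw -10.306998 pt 625.70575 -336.55185 std 0.89026505
dist along n 675.8255
104 yaw -10.1906395 pt 512.644 -318.8695 std 0.8536916
dist along n 560.9724
left edge 0.98556393 -0.1693037 594.1167 -263.91666 -9.747336
knob [ 568.62264767 -343.69216908   52.        ]
fenceLeft [ 637.3446914  -272.19257412   20.        ]
plateTL [ 526.7278513  -252.53163098   10.        ]
plateBL [ 498.3701372  -398.75352147   10.        ]
((406.8841857910156, -280.4874267578125), (60.27043151855469, 47.726524353027344), 87.00836944580078)
```

```bash
python3 -m pendant '[[[2,3,25],[0,0,0],0.6],[[0,0,25],[0,0,0],0.6],[[0,0,25],[0,0,0],0.6],[[0,0,25],[0,0,0],0.6],[[0,0,24],[0,0,0],0.6],[[0,0,0],[0,0,0],0.1],[[0,0,0],[0,0,0],0.1],[[0,0,0],[0,0,0],0.1],[[0,0,0],[0,0,0],0.1],[[0,0,0],[0,0,0],0.1],[[0,0,0],[0,0,0],0.1]]' 30
```

```text
t: 3.03
tool_pos: [0.5688, -0.3475, 0.0284]
tool_rot: [2.404, 2.022, -0.0]
contact_force: [-4.5, 1.3, -1.0]
opening: 0.0172
grip_force: 30.0
```

```bash
python3 -m pendant '[[[-4,0,0],[0,0,0],0.1],[[-6,0,0],[0,0,0],0.1],[[-6,0,0],[0,0,0],0.1],[[-6,0,0],[0,0,0],0.1],[[-4,0,0],[0,0,0],0.1],[[0,0,0],[0,0,0],0.1],[[0,0,0],[0,0,0],0.1]]'
python3 -m pendant '[[[-2,0,0],[0,0,0],0.1],[[-2,0,0],[0,0,0],0.1],[[-2,0,0],[0,0,0],0.1],[[-1,0,0],[0,0,0],0.1],[[0,0,0],[0,0,0],0.1],[[0,0,0],[0,0,0],0.1]]'
python3 -m pendant '[[[-2,0,0],[0,0,0],0.1],[[-1,0,0],[0,0,0],0.1],[[0,0,0],[0,0,0],0.1],[[0,0,0],[0,0,0],0.1]]'
```

```text
t: 3.62
tool_pos: [0.5641, -0.3735, 0.0284]
tool_rot: [2.404, 2.022, -0.001]
contact_force: [-5.8, 0.9, 1.1]
opening: 0.0167
grip_force: 30.2
t: 4.12
tool_pos: [0.563, -0.3797, 0.0284]
tool_rot: [-2.404, -2.022, 0.0]
contact_force: [-4.9, 3.5, 3.2]
opening: 0.0169
grip_force: 30.4
t: 4.45
tool_pos: [0.5629, -0.3799, 0.0284]
tool_rot: [-2.4, -2.02, -0.005]
contact_force: [-4.8, 10.5, 6.1]
opening: 0.0169
grip_force: 30.7
```

The carriage moved about 33 mm and hit a hard stop (the force rose to 10 N). I'll push slightly more, release, go up, and check.

```bash
python3 -m pendant '[[[-1,0,0],[0,0,0],0.1],[[0,0,0],[0,0,0],0.1],[[0,0,0],[0,0,0],0.6],[[0,0,0],[0,0,0],0.6],[[0,0,0],[0,0,0],0.6],[[0,0,0],[0,0,0],0.6],[[0,0,0],[0,0,0],0.6],[[0,0,-30],[0,0,0],0.6],[[0,0,-40],[0,0,0],0.6],[[0,0,-40],[0,0,0],0.6]]'
python3 -m pendant '[[[0,-32,-12],[0,0,0],0.9],[[0,-32,0],[0,0,0],0.9],[[0,-32,0],[0,0,0],0.9],[[0,-32,0],[0,0,0],0.9],[[20,-28,0],[0,0,0],0.9],[[20,0,0],[0,0,0.06],0.9],[[20,0,0],[0,0,-0.1],0.9],[[0,0,0],[0,0,-0.1],0.9],[[0,0,0],[0,0,0],0.9],[[0,0,0],[0,0,0],0.9]]'
python3 - <<'E'
from h import *
p,r=tool();print(p,r.round(3));m=optics.camera_model("wrist");im=optics.get_image("wrist");cv2.imwrite("pics/w2.png",im[:,:,::-1])
np.save("w2.npy",m["cam_to_world"])
k=yellow(im);c=max(cv2.findContours(k,0,2)[0],key=cv2.contourArea);print(cv2.boundingRect(c))
E
```

```text
t: 5.28
tool_pos: [0.5613, -0.3832, 0.1367]
tool_rot: [-2.402, -2.02, 0.001]
contact_force: [1.4, -0.1, 0.1]
opening: 0.0515
grip_force: 0.0
t: 6.12
tool_pos: [0.4202, -0.2984, 0.1497]
tool_rot: [2.259, 2.182, -0.0]
contact_force: [-0.1, -0.8, 0.5]
opening: 0.0767
grip_force: 0.0
[ 0.42022405 -0.29837649  0.14966914] [[ 0.034  0.999  0.001]
 [ 0.999 -0.034 -0.001]
 [-0.001  0.001 -1.   ]]
(81, 28, 52, 51)
```

View pics/w2.png

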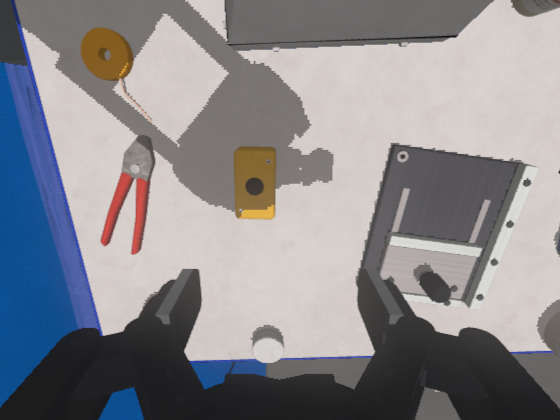

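The carriage is against its stop bar on the right. The adapter sits at (234..275, 147..219), partly shadowed.

Run:
```python
from h import *
m=optics.camera_model("wrist");im=cv2.imread("pics/w2.png")[:,:,::-1];m["cam_to_world"]=np.load("w2.npy")
h=cv2.cvtColor(np.ascontiguousarray(im),cv2.COLOR_RGB2HSV);k=cv2.inRange(h,(12,120,50),(35,255,255));k[:130]=0;k[240:]=0;k[:,:210]=0;k[:,300:]=0
c=max(cv2.findContours(k,0,2)[0],key=cv2.contourArea)
P=np.array([ray(m,u,v,.028)[:2] for u,v in c[:,0]],np.float32)*1000;r=cv2.minAreaRect(P);print(r,cv2.boundingRect(c))
d=h[...,2];q=((d<50)*255).astype(np.uint8)[165:205,238:272];n,_,s,cc=cv2.connectedComponentsWithStats(q);i=s[1:,4].argmax()+1;print(s[i],ray(m,*(cc[i]+[238,165]),.026)*1000)
print(m["cam_to_world"][:3,3])
# side-camera check of knob/jig not needed; knob jig position from this view
print("knobtop",ray(m,428,275,.052)*1000)
```

```text
((398.8553161621094, -278.4273986816406), (63.048736572265625, 34.34944534301758), 87.73854064941406) (234, 147, 41, 72)Traceback (most recent call last):
  File "<stdin>", line 6, in <module>
ValueError: attempt to get argmax of an empty sequence
```

```bash
python3 -m pendant '[[[9,-11,20],[0,0,0],0.8],[[9,-11,25],[0,0,0],0.8],[[0,0,25],[0,0,0],0.8],[[0,0,25],[0,0,0],0.8],[[0,0,25],[0,0,0],0.8],[[0,0,17],[0,0,0],0.8],[[0,0,0],[0,0,0],0.8]]'
python3 -m pendant '[[[0,0,0],[0,0,0],0.2],[[0,0,0],[0,0,0],0.2],[[0,0,0],[0,0,0],0.2],[[0,0,0],[0,0,0],0.2],[[0,0,0],[0,0,0],0.2],[[0,0,0],[0,0,0],0.2],[[0,0,0],[0,0,0],0.2]]' 50
```

```text
t: 6.75
tool_pos: [0.396, -0.2776, 0.0082]
tool_rot: [-2.254, -2.177, 0.001]
contact_force: [-0.5, 0.7, -0.7]
opening: 0.0684
grip_force: 0.0
t: 7.33
tool_pos: [0.4, -0.2808, 0.0144]
tool_rot: [2.254, 2.183, -0.0]
contact_force: [-0.0, -0.0, 6.2]
opening: 0.0347
grip_force: 51.4
```

```bash
python3 -m pendant '[[[0,0,-12],[0,0,0],0.2],[[0,0,-16],[0,0,0],0.2],[[0,0,-14],[0,0,0],0.2],[[-3,22,0],[0,0,0],0.2],[[-3,28,0],[0,0,0],0.2],[[-3,28,0],[0,0,0],0.2],[[-3,28,0],[0,0,0],0.2],[[-3,28,0],[0,0,0],0.2],[[-3,28,0],[0,0,0],0.2],[[-3,26,0],[0,0,0.05],0.2],[[-2,18,0],[0,0,0.05],0.2],[[0,0,0],[0,0,0.043],0.2]]'
python3 -m pendant '[[[0,0,0],[0,0,0],0.2],[[0,0,0],[0,0,0],0.2],[[0,0,0],[0,0,0],0.2]]'
python3 - <<'E'
from h import *
p,r=tool();print(np.degrees(np.arctan2(r[1,0],r[0,0])));y=np.radians(-10);J=np.array([[np.cos(y),-np.sin(y)],[np.sin(y),np.cos(y)]])
print("jig xy",J.T@(p[:2]*1000-[575.6,-337.8]),p[2])
a=optics.get_image("wrist")[:300];s=optics.get_image("side")[180:270,250:380];t=optics.get_image("top")[140:230,245:345]
cv2.imwrite("pics/p1.png",np.vstack([np.hstack([cv2.resize(s,(390,270),interpolation=2),cv2.resize(t,(300,270),interpolation=2)]),cv2.resize(a,(690,330))])[:,:,::-1])
E
```

```text
t: 8.33
tool_pos: [0.6067, -0.3101, 0.0551]
tool_rot: [2.407, 2.016, 0.002]
contact_force: [-1.1, 1.0, -0.8]
opening: 0.0347
grip_force: 50.6
t: 8.58
tool_pos: [0.6029, -0.3095, 0.0541]
tool_rot: [-2.405, -2.019, 0.001]
contact_force: [-0.8, 0.1, -1.2]
opening: 0.0348
grip_force: 50.6
80.01455703229914
jig xy [21.95610473 32.59520478] 0.054110846127803314
```

View pics/p1.png

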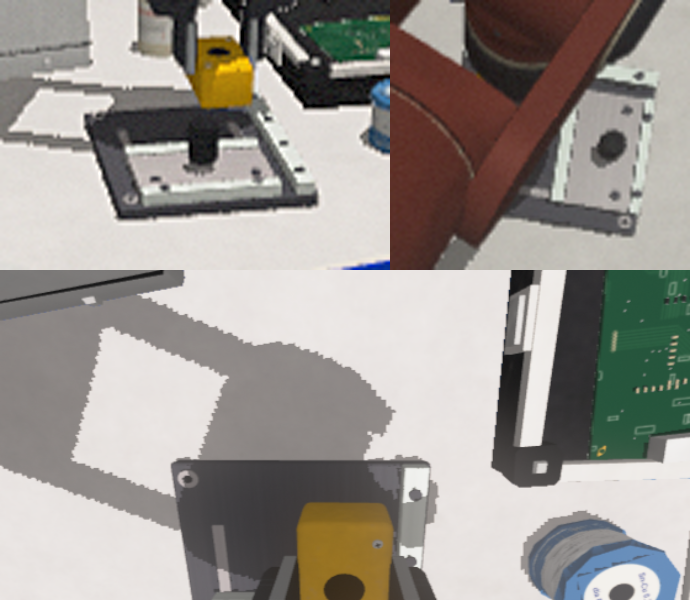

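The carriage is at its stop. The block is held level above the plate, about 10 mm from the back fence and 9 mm from the side fence. I'll lower it now.

```bash
python3 -m pendant '[[[0,0,10],[0,0,0],0.2],[[0,0,12],[0,0,0],0.2],[[0,0,5],[0,0,0],0.2],[[0,0,0],[0,0,0],0.2],[[0,0,0],[0,0,0],0.2]]'
python3 -m pendant '[[[0,0,2],[0,0,0],0.2],[[0,0,1],[0,0,0],0.2],[[0,0,0],[0,0,0],0.2],[[0,0,0],[0,0,0],0.2]]'
```

```text
t: 9.15
tool_pos: [0.6031, -0.3095, 0.026]
tool_rot: [-2.406, -2.018, 0.001]
contact_force: [0.9, -0.8, -1.1]
opening: 0.0346
grip_force: 50.9
t: 9.48
tool_pos: [0.6038, -0.3099, 0.0244]
tool_rot: [2.407, 2.019, 0.0]
contact_force: [-1.0, 0.4, 0.1]
opening: 0.0346
grip_force: 51.0
```

```bash
python3 -m pendant '[[[0,0,1],[0,0,0],0.2],[[0,0,0],[0,0,0],0.2],[[0,0,0],[0,0,0],0.2]]'
python3 -m pendant '[[[0,0,1],[0,0,0],0.2],[[0,0,0],[0,0,0],0.2],[[0,0,0],[0,0,0],0.2]]'
```

```text
t: 9.73
tool_pos: [0.6039, -0.3099, 0.0243]
tool_rot: [2.407, 2.019, -0.0]
contact_force: [-2.1, 1.7, 4.6]
opening: 0.0346
grip_force: 51.7
t: 9.98
tool_pos: [0.6039, -0.3099, 0.0243]
tool_rot: [-2.407, -2.019, 0.0]
contact_force: [-5.4, 3.8, 9.3]
opening: 0.0345
grip_force: 52.1
```

Seated on the plate. Now I'll slide to the back fence (tool +y).

```bash
python3 -m pendant '[[[0,2,-1],[0,0,0],0.2],[[0,2,0],[0,0,0],0.2],[[0,2,0],[0,0,0],0.2],[[0,1,0],[0,0,0],0.2],[[0,0,0],[0,0,0],0.2],[[0,0,0],[0,0,0],0.2]]'
python3 -m pendant '[[[0,1,0],[0,0,0],0.2],[[0,1,0],[0,0,0],0.2],[[0,0,0],[0,0,0],0.2],[[0,0,0],[0,0,0],0.2]]'
python3 -m pendant '[[[0,1,0],[0,0,0],0.2],[[0,0,0],[0,0,0],0.2],[[0,0,0],[0,0,0],0.2]]'
```

```text
t: 10.48
tool_pos: [0.6105, -0.3116, 0.0243]
tool_rot: [2.407, 2.019, -0.002]
contact_force: [-3.2, 1.4, 6.4]
opening: 0.0345
grip_force: 51.9
t: 10.82
tool_pos: [0.6124, -0.312, 0.0243]
tool_rot: [-2.407, -2.019, 0.002]
contact_force: [-3.6, 0.9, 7.6]
opening: 0.0347
grip_force: 51.8
t: 11.07
tool_pos: [0.6125, -0.312, 0.0243]
tool_rot: [-2.405, -2.018, 0.004]
contact_force: [-6.8, 1.5, 8.5]
opening: 0.0347
grip_force: 52.1
```

The back fence is contacted at jig x=31.9 (expected 32). Now I'll slide towards the side fence (tool -x).

```bash
python3 -m pendant '[[[-2,0,0],[0,0,0],0.2],[[-2,0,0],[0,0,0],0.2],[[-2,0,0],[0,0,0],0.2],[[0,0,0],[0,0,0],0.2],[[0,0,0],[0,0,0],0.2]]'
python3 -m pendant '[[[-1,0,0],[0,0,0],0.2],[[-1,0,0],[0,0,0],0.2],[[0,0,0],[0,0,0],0.2],[[0,0,0],[0,0,0],0.2]]'
python3 -m pendant '[[[-1,0,0],[0,0,0],0.2],[[0,0,0],[0,0,0],0.2],[[0,0,0],[0,0,0],0.2]]'
python3 -m pendant '[[[-1,0,0],[0,0,0],0.2],[[0,0,0],[0,0,0],0.2],[[0,0,0],[0,0,0],0.2]]'
```

```text
t: 11.48
tool_pos: [0.6122, -0.3143, 0.0243]
tool_rot: [-2.401, -2.016, -0.003]
contact_force: [-6.2, 12.5, 12.6]
opening: 0.0348
grip_force: 52.5
t: 11.82
tool_pos: [0.6119, -0.3157, 0.0243]
tool_rot: [-2.4, -2.016, -0.004]
contact_force: [-5.7, 12.9, 12.8]
opening: 0.035
grip_force: 52.5
t: 12.07
tool_pos: [0.6118, -0.3166, 0.0243]
tool_rot: [-2.4, -2.016, -0.004]
contact_force: [-6.6, 14.1, 12.5]
opening: 0.0347
grip_force: 52.5
t: 12.32
tool_pos: [0.6116, -0.3175, 0.0243]
tool_rot: [-2.4, -2.016, -0.004]
contact_force: [-5.0, 13.6, 13.6]
opening: 0.0348
grip_force: 52.5
```

```bash
python3 -m pendant '[[[0,0,-1],[0,0,0],0.2],[[0,0,0],[0,0,0],0.2],[[0,0,0],[0,0,0],0.2]]'
python3 - <<'E'
from h import *
a=optics.get_image("wrist")[150:300,130:430];s=optics.get_image("side")[195:255,270:370]
cv2.imwrite("pics/p2.png",np.vstack([cv2.resize(s,(600,360),interpolation=2)[:290],cv2.resize(a,(600,300),interpolation=2)])[:,:,::-1])
E
```

```text
t: 12.57
tool_pos: [0.6113, -0.3188, 0.0244]
tool_rot: [-2.402, -2.017, -0.002]
contact_force: [-4.0, 8.7, 7.9]
opening: 0.0347
grip_force: 51.9
```

View pics/p2.png

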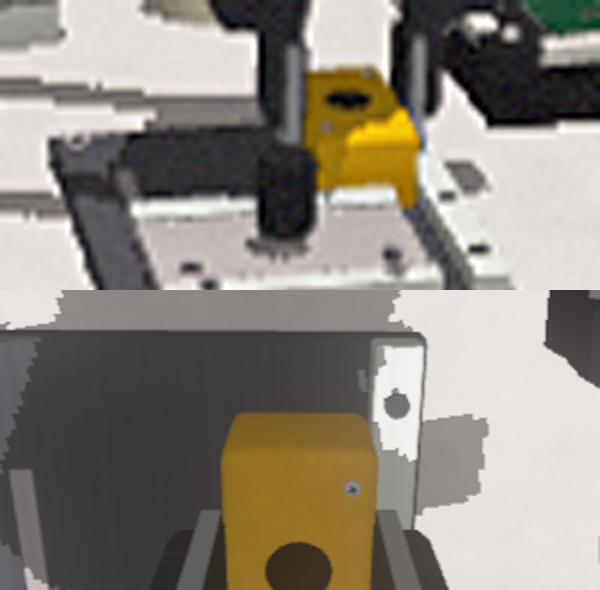

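The block is near the side fence. The resistance was friction (lifting 1 mm let it slide on), so I'll continue with less down force.

```bash
python3 -m pendant '[[[-1,0,-1],[0,0,0],0.2],[[0,0,0],[0,0,0],0.2],[[0,0,0],[0,0,0],0.2]]'
python3 -m pendant '[[[-1,0,0],[0,0,0],0.2],[[0,0,0],[0,0,0],0.2],[[0,0,0],[0,0,0],0.2]]'
python3 -m pendant '[[[-1,0,0],[0,0,0],0.2],[[0,0,0],[0,0,0],0.2],[[0,0,0],[0,0,0],0.2]]'
```

```text
t: 12.92
tool_pos: [0.6112, -0.3192, 0.0245]
tool_rot: [-2.401, -2.016, -0.004]
contact_force: [-2.5, 9.3, 5.7]
opening: 0.0347
grip_force: 51.6
t: 13.17
tool_pos: [0.6112, -0.3192, 0.0245]
tool_rot: [-2.4, -2.015, -0.005]
contact_force: [-1.4, 11.5, 4.9]
opening: 0.0347
grip_force: 51.7
t: 13.42
tool_pos: [0.6112, -0.3192, 0.0245]
tool_rot: [-2.399, -2.014, -0.007]
contact_force: [-1.3, 15.4, 6.8]
opening: 0.0345
grip_force: 51.8
```

Side fence contacted. Now I'll balance the pushes, firming up on the back fence and easing the side.

```bash
python3 -m pendant '[[[0,1,0],[0,0,0],0.2],[[0,1,0],[0,0,0],0.2],[[0,0,0],[0,0,0],0.2],[[0,0,0],[0,0,0],0.2]]'
python3 -m pendant '[[[0.5,1,0],[0,0,0],0.2],[[0,0,0],[0,0,0],0.2],[[0,0,0],[0,0,0],0.2],[[0,0,0],[0,0,0],0.2]]'
python3 - <<'E'
from h import *
o=get_obs();p,r=tool();y=np.radians(-10);J=np.array([[np.cos(y),-np.sin(y)],[np.sin(y),np.cos(y)]])
print(J.T@(p[:2]*1000-[575.6,-337.8]),"F jig",J.T@o["contact_force"][:2],np.degrees(np.arctan2(r[1,0],r[0,0])),r[2].round(4),o["wrist_torque"])
a=optics.get_image("wrist")[130:300,150:430];s=optics.get_image("side")[195:255,270:370]
cv2.imwrite("pics/p3.png",np.vstack([cv2.resize(s,(560,336),interpolation=2)[:250],cv2.resize(a,(560,340),interpolation=2)])[:,:,::-1])
E
```

```text
t: 13.75
tool_pos: [0.6113, -0.3192, 0.0245]
tool_rot: [-2.396, -2.012, -0.002]
contact_force: [-8.9, 15.6, 11.0]
opening: 0.0348
grip_force: 52.3
t: 14.08
tool_pos: [0.6114, -0.3193, 0.0245]
tool_rot: [-2.395, -2.011, 0.001]
contact_force: [-12.4, 15.3, 12.3]
opening: 0.0346
grip_force: 52.5
[32.00695663 24.47660931] F jig [-14.86910711  12.90597434] 80.04269821832551 [ 0.0092 -0.0114 -0.9999] [2.54892372 2.01103102 0.11670837]
```

View pics/p3.png

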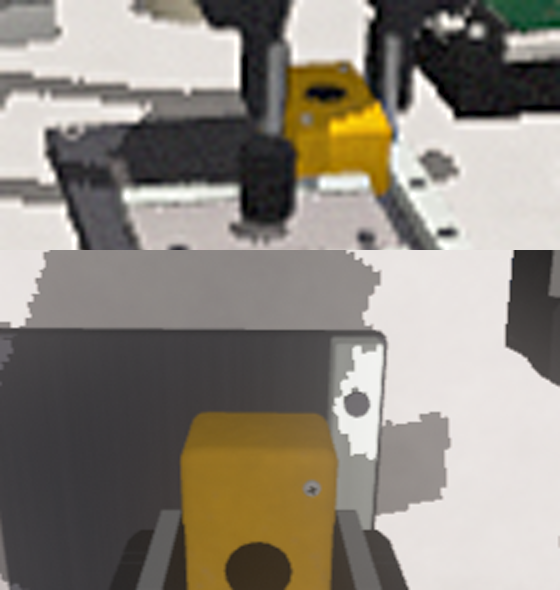

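Both contacts are confirmed (jig 32.0, 24.5), but the pushes tilt the tool by about 0.8°. I'll ease them and level it.

```bash
python3 -m pendant '[[[1,-1,0],[0,0,0],0.2],[[0.5,-0.5,0],[0,0,0],0.2],[[0,0,0],[0,0,0],0.2],[[0,0,0],[0,0,0],0.2]]'
cat > st.py <<'E'
from h import *
o=get_obs();p,r=tool();y=np.radians(-10);J=np.array([[np.cos(y),-np.sin(y)],[np.sin(y),np.cos(y)]])
print(J.T@(p[:2]*1000-[575.6,-337.8]),p[2],"F jig",J.T@o["contact_force"][:2],o["contact_force"][2],np.degrees(np.arctan2(r[1,0],r[0,0])),r[2].round(4),o["wrist_torque"])
E
python3 st.py
```

```text
t: 14.52
tool_pos: [0.6113, -0.3192, 0.0245]
tool_rot: [-2.399, -2.014, -0.0]
contact_force: [-6.8, 10.6, 8.4]
opening: 0.0342
grip_force: 51.9
[31.9529618  24.53330369] 0.02450198419119343 F jig [-8.50821697  9.24818851] 8.403127210745161 80.03528905446144 [ 0.0061 -0.007  -1.    ] [1.67898231 1.29777315 0.1657155 ]
```

```bash
python3 -m pendant '[[[0,0,0],[-0.007,-0.006,0],0.2],[[0,0,0],[0,0,0],0.2],[[0,0,0],[0,0,0],0.2],[[0,0,0],[0,0,0],0.2]]'; python3 st.py
```

```text
t: 14.85
tool_pos: [0.6113, -0.3192, 0.0245]
tool_rot: [-2.406, -2.02, 0.0]
contact_force: [-7.4, 10.1, 8.2]
opening: 0.0347
grip_force: 51.9
[31.87560994 24.53535554] 0.02445535227762259 F jig [-9.07984483  8.66356808] 8.150278892230475 80.02790637478392 [ 2.e-04 -3.e-04 -1.e+00] [1.73137983 1.3943933  0.18522377]
```

```bash
python3 -m pendant '[[[-0.5,0.5,-0.7],[0,0,0],0.2],[[0,0,0],[0,0,0],0.2],[[0,0,0],[-0.002,-0.002,0],0.2],[[0,0,0],[0,0,0],0.2],[[0,0,0],[0,0,0],0.2],[[0,0,0],[0,0,0],0.2],[[0,0,0],[0,0,0],0.2],[[0,0,0],[0,0,0],0.2]]'; python3 st.py
python3 - <<'E'
from h import *
a=optics.get_image("wrist")[130:300,150:430];s=optics.get_image("side")[190:260,265:375];t=optics.get_image("top")
cv2.imwrite("pics/p4.png",np.vstack([cv2.resize(s,(660,420),interpolation=2)[:300],cv2.resize(a,(660,300),interpolation=2)])[:,:,::-1])
E
```

```text
t: 15.52
tool_pos: [0.6112, -0.3192, 0.0244]
tool_rot: [2.406, 2.019, -0.001]
contact_force: [-6.9, 10.6, 6.8]
opening: 0.0343
grip_force: 51.8
[31.82558077 24.51650623] 0.024398318730836244 F jig [-8.67823656  9.23749068] 6.785567084269866 80.0221298200778 [-7.e-04  3.e-04 -1.e+00] [1.93373072 1.40291362 0.11755063]
```

View pics/p4.png

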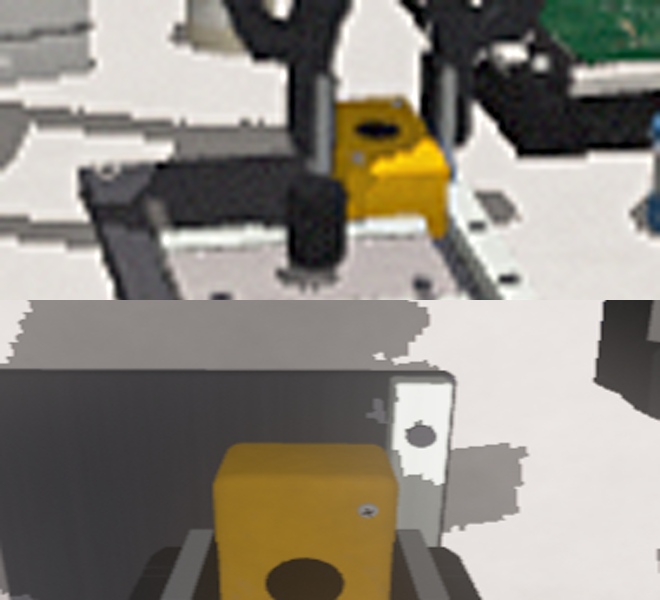

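The block sits flush in the corner: level, pressed about 9 N on each fence and 7 N down. The carriage is at its stop.

```bash
python3 -c "
from station import ctrl
print(ctrl.finish_job())"
```

```text
the job is handed in; nothing more can be done
None
```

Job handed in at about 15.6 s: I slid the carriage to its end stop first, then set the adapter flat on the plate, where the gripper still holds it pressed at about 9 N against both the back and side fences.

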